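# Refill the capsule drawer from the tray

## Robot

A 6-joint arm with a two-finger parallel gripper is mounted at the origin on the work surface. World frame = base frame: x ahead of the robot, y to its left, z up, the work surface at z = 0. Lengths are in m, angles in degrees, forces in N, time in s.
With the tool pointing down it reaches from about 0.275 to 0.825 m from the base axis. Payload 5.2 kg.
Tool frame: the origin (TCP) lies on the centre line of the jaws, within the pads' length; the fingertips stand 14 mm ahead of it and the grasp point (between the pads) lies 5 mm behind it; z points along the fingers, y is the line along which they close (so a half turn about z gives the same grasp; the last joint's range is limited). The gripper opens to 93 mm and grips with 3 to 60 N. Pads are 15 mm wide; open, the fingers measure 128 mm over their backs; the gripper's body (75 mm by 188 mm) begins 65 mm behind the grasp point.
Start: joints at [-79.802, 14.817, 87.949, -0, 77.235, -11.62], TCP at [0.204, -0.511, 0.233] pointing down, gripper open.
Joint ranges: [-179.93, 179.93], [-52.35, 119.4], [10.71, 147.94], [-69.91, 249.91], [12.55, 155.21], [-178.61, 178.61]. Speed limits (degrees/s): [147.25, 147.25, 180, 180, 180, 180].

## Interface

Orientations are given as [roll, pitch, yaw] about the fixed x, y, z axes, in that order (R = Rz(yaw) Ry(pitch) Rx(roll)).
In Python, from rig import r gives the robot as it stands.
- The arm moves only by the tool carry_out, never from a script. Its argument "deltas" is a list of rows, each a list of 5 numbers: the shift along the tool's x, y, z in cm, then the turn about the tool's z in rad, then the opening, from -1 (shut) to 1 (fully open). In form: [[dx, dy, dz, roll, grip], ...]. A call has 1 to 10 rows; each row shifts and turns the commanded pose from where the row before left it, along the tool's axes as they then stand; what a row does not reach is not made up. A row lasts 1/10 s, in which the tool goes at most 50 mm and 8.59 degrees, less where a joint would pass 70% of its speed; a pose out of reach is approached as far as the arm can. A call is refused whole if a number of a shift passes 5 or a number of a turn 0.15, either way. A call with a gripper value outside its range is refused whole. The fingers move at their own pace and stop on an object; "newtons" is the grip in N (left out, the last holds). Time passes only in rows, so rows that do not move let the fingers close. It gives the time, the measured TCP pose, the force, the opening and the grip force at its end, in the units of the state.
- r.get_state(): the state, without advancing time (a new reading comes with each control period).
- r.grab_frame(name): name is "scene" or "top" or "wrist"; returns a dict with "frame" (420x560x3 uint8, blue, green, red), "range_z" (420x560 float32, m along the optical axis (not along the pixel's ray), 0 where there is no reading), "camera_matrix" (3x3 intrinsics, pixels), "T" (4x4, takes a point from camera to world coordinates); the wrist camera has in their place "tool_from_camera" (4x4, takes a point from camera to tool coordinates, whose origin is the TCP and whose axes are the flange's). Camera axes: x right, y up, looking along -z (the intrinsics and any distortion apply to the point x, -y, -z); pixel columns grow to the right and rows downward; lengths in m; the calibration is good to about 2 mm. The wrist camera is an equidistant fisheye: a pixel r from the principal point sees the ray r / f radians off the axis. A picture is of the moment at which its call begins: read the wrist's pose just before it.
- r.hand_in(): hands the job in; it is judged then, once.
The state is a dict: "time": time; "joint_pos": joint angles; "dq": joint speeds; "effort": joint torques, N m; "position": TCP position; "tool_rot": TCP orientation; "ft_force": force on the tool from outside, world axes, zero at the start; "moment": the same for the moment, N m; "gripper_width": finger opening in m; "grip_force": force on a finger pad.
Only numpy, scipy, OpenCV 4.12 (cv2) and the standard library are available. Lean on these libraries where they do the work, as an engineer would, in place of code of your own. Each camera call takes 0.05 s, during which the arm holds its last target. There are 200 camera calls.

## Task

Refill the capsule drawer: pull it all the way out by its handle, then carry the wooden tray over and tip all four coffee capsules out over its open lip into the drawer, holding the lip low over the drawer. Set the empty tray back down upright on the marble, leave the drawer open, and do not disturb the other things on the counter.

Things in the scene. Friction and masses are not known exactly. Their poses are not given: they have to be found in the camera images.
- unit_edge (a point): Middle of the front edge of the top face of the grey plastic capsule drawer unit, fixed on the marble: 280 deep (x) x 240 wide (y) x 100 mm high, its flat top 100 mm above the marble. Axes: x runs back into the unit, y to its left, z up; the drawer slides out along -x, roughly towards the robot. Shut, the drawer's front panel covers the 15 mm ahead of this edge.
- drawer (a joint): Drawer slide in m: 0 = shut, 0.198 = fully out; grows as the drawer moves along the unit's -x. Slides with about 1 N of friction.
- drawer_handle (a point): Middle of the drawer's steel bar handle: a horizontal round bar 11 mm thick, 120 mm long along the unit's y, held 35 mm in front of the drawer front by two thin stems 51 mm either side of the middle; 62 mm above the marble (38 mm below the unit's top). Moves with the drawer; axes as the unit's.
- drawer_in (a point): Point on the drawer's inner floor, midway across, 70 mm behind the inside of its front, 22 mm above the marble; moves with the drawer, axes as the unit's. Inside, the drawer is 235 mm (x) x 198 mm (y); walls rise 56 mm above this floor, the front panel 67 mm. Fully out, the part not covered by the unit's top spans x from -70 to +121 mm from this point.
- tray: Light wooden carrying tray, 180 long (x) x 150 wide (y), floor and walls 4 to 5 mm thick, 250 g. Walls 42 mm high at both long sides and at the +x end; the -x end is open, only a shallow lip 30 mm long ramping up 5 mm. A black flat-sided handle bar bridges the tray across y. Origin: centre of its underside.
- tray_handle (a point): Middle of the tray's black handle bar, at x = +10 mm, z = 100 mm of the tray. The bar is 16 mm thick (tray x), 20 mm tall (z), about 140 mm free length along tray y; 86 mm of free height under it.
- tray_lip (a point): Middle of the pouring edge of the open end, at x = -90 mm, z = 9 mm of the tray.
- capsule0_mid (a point): Centre of the copper coffee capsule: a rigid truncated dome, 60 mm across at its flange (below), 37 mm high, this point 18 mm above its flat underside; about 30 g. Starts standing on the tray floor.
- capsule1_mid (a point): Centre of the blue coffee capsule: a rigid truncated dome, 60 mm across at its flange (below), 37 mm high, this point 18 mm above its flat underside; about 30 g. Starts standing on the tray floor.
- capsule2_mid (a point): Centre of the green coffee capsule: a rigid truncated dome, 60 mm across at its flange (below), 37 mm high, this point 18 mm above its flat underside; about 30 g. Starts standing on the tray floor.
- capsule3_mid (a point): Centre of the red coffee capsule: a rigid truncated dome, 60 mm across at its flange (below), 37 mm high, this point 18 mm above its flat underside; about 30 g. Starts standing on the tray floor.
- pitcher: Bystander, to be left alone: steel milk pitcher with handle, 84 mm across, 105 high. Origin: centre of its underside.
- cup_a: Bystander, to be left alone: clear glass cappuccino cup with handle, 92 mm across, 65 high. Origin: centre of its underside.
- cup_b: Bystander, to be left alone: clear glass cappuccino cup with handle, 92 mm across, 65 high. Origin: centre of its underside.
- knock_tube: Bystander, to be left alone: stainless knock tube, open at the top with a black bar across, 110 mm across, 150 high. Origin: centre of its underside.
- stirrer_cup: Bystander, to be left alone: bamboo stirrer cup, 72 mm across, 160 high with its sticks. Origin: centre of its underside.
- tamper: Bystander, to be left alone: dark steel tamper, 58 mm across, 90 high. Origin: centre of its underside.
Mind the look-alikes: they are no part of the job. Of the things that look like the part that bears capsule1_mid, take the one that is farthest to the robot's right at the start.

How it is judged (in metres and radians):
On the way, in this order (a step that is already met when the one before it is completed fails the run):
1. the drawer is pulled out (at least 170 mm) (value of joint drawer above 0.17 m), for 0.2 s.
2. the tray is tipped nose-down by more than 25 degrees with its lip over the open drawer, less than 230 mm above the marble (angle between tray's own z axis and vertical above 0.44 rad and height (world z) of tray_lip below 0.23 m and x of tray_lip in the frame of drawer_in between -0.09 and 0.14 m and y of tray_lip in the frame of drawer_in between -0.09 and 0.09 m), for 0.05 s.
3. all four capsules are in the drawer (x of capsule0_mid in the frame of drawer_in between -0.068 and 0.163 m and y of capsule0_mid in the frame of drawer_in between -0.096 and 0.096 m and z of capsule0_mid in the frame of drawer_in between 0 and 0.065 m and x of capsule1_mid in the frame of drawer_in between -0.068 and 0.163 m and y of capsule1_mid in the frame of drawer_in between -0.096 and 0.096 m and z of capsule1_mid in the frame of drawer_in between 0 and 0.065 m and x of capsule2_mid in the frame of drawer_in between -0.068 and 0.163 m and y of capsule2_mid in the frame of drawer_in between -0.096 and 0.096 m and z of capsule2_mid in the frame of drawer_in between 0 and 0.065 m and x of capsule3_mid in the frame of drawer_in between -0.068 and 0.163 m and y of capsule3_mid in the frame of drawer_in between -0.096 and 0.096 m and z of capsule3_mid in the frame of drawer_in between 0 and 0.065 m), for 0.2 s.
At the end, for the whole second after the job is handed in: The drawer is still out (at least 155 mm), all four capsules lie in the drawer (centres inside its walls and no more than 65 mm above its floor), and the tray stands upright (within 0.08 rad) and at rest on the marble, its underside within 10 mm of it (all of step 3 and value of joint drawer above 0.155 m and angle between tray's own z axis and vertical below 0.08 rad and height (world z) of tray between -0.01 and 0.01 m and world x of tray between 0.3 and 1 m and world y of tray between -0.56 and 0.56 m and linear speed of tray below 0.02 m/s); the robot touches nothing.
It fails at once if one of the other things on the counter is moved more than 30 mm (distance of any of pitcher, cup_a, cup_b, knock_tube, stirrer_cup, tamper from where it was at the start of the episode above 0.03 m).
It fails at once if one of the other things on the counter is knocked over (angle between any of pitcher, cup_a, cup_b, knock_tube, stirrer_cup, tamper's own z axis and vertical above 0.4 rad).
It also fails if it takes over 72 s, if anything falls off the work surface, if the arm or the gripper's body presses on something with over 40 N, if the wrist force passes 120 N, or if a joint passes its speed limit or range.

## Working session

There is one attempt and no reset: what is moved stays moved. The work goes in short steps, Python scripts to look and compute and a tool call to move; the robot and the scene stay as the last step left them, time stands still between calls to the robot, and variables do not carry over. Pictures are saved under pics/ and viewed, at most 10 in all, crops included, and the job is handed in when it is done.

Besides the shell and the picture viewer there is one more tool, called after "Request:" as name(argument=value, ...), one argument or row to a line, values as JSON. carry_out: Moves the arm, as the interface text tells. Its arguments: {"type":"object","properties":{"deltas":{"type":"array"},"newtons":{"type":"number"}},"required":["deltas"]}

```bash
ls; mkdir -p pics
python3 - <<'E'
from rig import r
import cv2,numpy as np,pickle
s=r.get_state();print(s)
d={}
for n in("scene","top"):
    f=r.grab_frame(n);d[n]=f;cv2.imwrite(f"pics/{n}0.png",f["frame"]);print(n,f["camera_matrix"],f["T"])
pickle.dump(d,open("f0.pkl","wb"))
E
```

```text
pics
{'time': 0.0, 'joint_pos': array([-7.98009515e+01,  1.48589296e+01,  8.80100113e+01, -1.32868737e-03,
        7.72350918e+01, -1.16190885e+01]), 'dq': array([-0.00535264,  0.03070612,  0.01432424,  0.07629314,  0.056167  ,
        0.02917174]), 'effort': array([ 1.18645163e-03, -4.37302244e+01, -2.83999425e+01,  7.18214689e-02,
        4.10897553e-02, -1.48039621e-04]), 'position': array([ 0.20433872, -0.51007325,  0.23182826]), 'tool_rot': array([-1.79897838e+02, -1.96838549e-02,  2.18184142e+01]), 'ft_force': array([-0.05575925,  0.8402782 , -0.50994226]), 'moment': array([-0.0353019 ,  0.05390032, -0.05892836]), 'grip_force': 0.0, 'gripper_width': 0.09309258982230956}
scene [[497.87188294   0.         280.6935008 ]
 [  0.         497.87188294 208.32776833]
 [  0.           0.           1.        ]] [[-0.67621357 -0.6300452   0.3818092   1.09859147]
 [ 0.73667688 -0.57370857  0.3580023   0.55791589]
 [-0.00651042  0.52335602  0.85208925  1.31465217]
 [ 0.          0.          0.          1.        ]]
top [[489.08432297   0.         277.13974014]
 [  0.         489.08432297 216.28200441]
 [  0.           0.           1.        ]] [[-0.01048919  0.99395685 -0.10926916  0.39592473]
 [-0.99988208 -0.0092      0.0122958   0.04719534]
 [ 0.01121622  0.10938524  0.99393615  1.54318643]
 [ 0.          0.          0.          1.        ]]
```

View pics/top0.png

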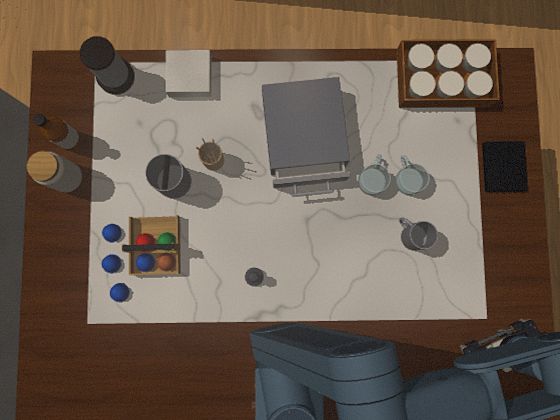

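View pics/scene0.png

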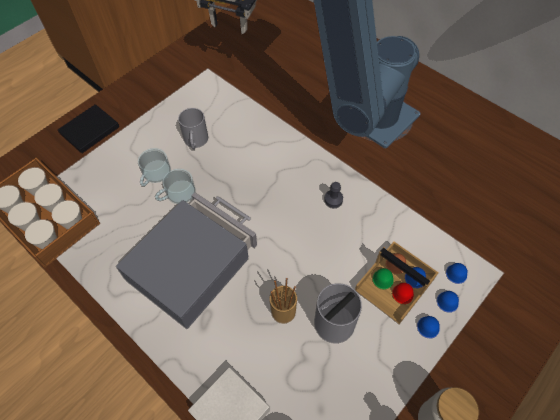

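The top view shows the unit at about (305,125) with its handle at (322,197). The tray is at (154,246) and its bar runs horizontally. The three decoy blues are outside the tray at (111,232), (111,263) and (120,292).

```bash
cat > h.py <<'E'
import numpy as np,cv2,pickle
def cloud(f):
    z=f["range_z"];K=f["camera_matrix"];v,u=np.mgrid[:420,:560]
    p=np.stack([(u-K[0,2])/K[0,0]*z,-(v-K[1,2])/K[1,1]*z,-z,np.ones_like(z)],-1)
    P=(p@f["T"].T)[...,:3]; P[z==0]=np.nan; return P
E
python3 - <<'E'
from h import *
d=pickle.load(open("f0.pkl","rb"))
P=cloud(d["top"]);Q=cloud(d["scene"])
np.set_printoptions(precision=3,suppress=True)
for n,u,v in [("ul",266,86),("ur",338,80),("bl",271,170),("br",346,162),("edge",310,167),("h",322,198),("hl",307,200),("hr",338,196),("tl",125,248),("tr",178,247),("marble",220,290),("inside drawer",310,172),("front",310,184)]: print(n,P[v,u])
# unit top
for C in(P,Q):
    m=(abs(C[...,2]-.1)<.006)&(C[...,1]>-.3)&(C[...,1]<.2)&(C[...,0]>.45)
    m=m&np.all(cv2.erode(m.astype(np.uint8),np.ones((3,3)))[...,None]>0,-1)
    nn,l,st,c=cv2.connectedComponentsWithStats(m.astype(np.uint8)); k=1+np.argmax(st[1:,4])
    X=C[l==k]; print(len(X),X[:,2].mean(),cv2.minAreaRect(X[:,:2].astype(np.float32)*1000), cv2.boxPoints(cv2.minAreaRect(X[:,:2].astype(np.float32)*1000)))
    m=(C[...,2]>.088)&(C[...,2]<.13)&(C[...,1]>.25)&(C[...,1]<.48)&(C[...,0]<.52)&(C[...,0]>.2)
    X=C[m];print("bar",len(X),X[:,2].mean(),cv2.minAreaRect(X[:,:2].astype(np.float32)*1000))
    m=(C[...,2]>.05)&(C[...,2]<.08)&(C[...,1]>-.3)&(C[...,1]<.1)&(C[...,0]<.56)&(C[...,0]>.4)
    X=C[m];print("h",len(X),X[:,2].mean(),cv2.minAreaRect(X[:,:2].astype(np.float32)*1000))
    m=(C[...,2]>.03)&(C[...,2]<.055)&(C[...,1]>.25)&(C[...,1]<.48)&(C[...,0]<.52)&(C[...,0]>.2)
    X=C[m];print("rim",len(X),X.min(0),X.max(0))
a=cv2.resize(d["top"]["frame"][205:305,95:215],None,fx=5,fy=5,interpolation=cv2.INTER_CUBIC)
cv2.imwrite("pics/crop_t.png",a)
E
```

```text
ul [0.957 0.059 0.095]
ur [ 0.972 -0.161  0.103]
bl [0.699 0.046 0.078]
br [ 0.721 -0.183  0.081]
edge [ 0.719 -0.077  0.025]
h [ 0.622 -0.115  0.008]
hl [ 0.617 -0.068 -0.   ]
hr [ 0.629 -0.167 -0.003]
tl [0.465 0.475 0.106]
tr [0.469 0.334 0.038]
marble [0.336 0.209 0.002]
inside drawer [ 0.703 -0.077  0.02 ]
front [ 0.666 -0.077  0.016]
3185 0.09946523680010219 ((841.2100219726562, -59.03816223144531), (259.4065856933594, 232.605712890625), 5.6378173828125) [[ 700.709   43.96 ]
 [ 723.56  -187.52 ]
 [ 981.711 -162.036]
 [ 958.86    69.444]]
bar 306 0.10850213273166887 ((465.6761474609375, 406.27435302734375), (20.648040771484375, 146.9032745361328), 2.0412001609802246)
h 0 nan ((0.0, 0.0), (0.0, 0.0), 0.0)
rim 813 [0.386 0.332 0.03 ] [0.519 0.48  0.052]
3261 0.09802836981030051 ((843.77880859375, -52.98786163330078), (257.3702697753906, 232.68238830566406), 5.109099388122559) [[ 705.245   51.431]
 [ 725.965 -180.327]
 [ 982.313 -157.407]
 [ 961.592   74.351]]
bar 453 0.10553934351549199 ((469.09674072265625, 409.2034606933594), (23.29239845275879, 141.83229064941406), 1.697869062423706)
h 0 nan ((0.0, 0.0), (0.0, 0.0), 0.0)
rim 795 [0.385 0.337 0.03 ] [0.52  0.479 0.055]<stdin>:15: RuntimeWarning: Mean of empty slice.
  ret = ret.dtype.type(ret / rcount)
```

View pics/crop_t.png

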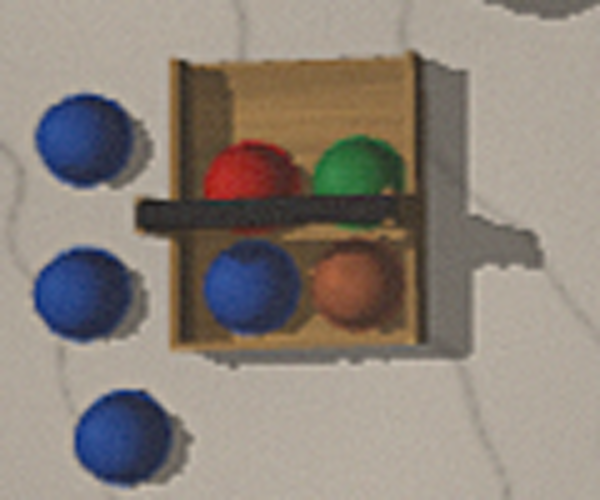

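Run:
```python
from h import *
np.set_printoptions(precision=0,suppress=True,linewidth=220)
d=pickle.load(open("f0.pkl","rb"))
C=cloud(d["top"])
for u in (133,152,155,178): print(u,[(v,int(C[v,u,0]*1000),int(C[v,u,1]*1000),int(C[v,u,2]*1000)) for v in range(212,282,2) if C[v,u,2]==C[v,u,2]])
f=d["scene"];S=cloud(f)
T=np.linalg.inv(f["T"]);K=f["camera_matrix"]
m=(S[...,1]>.31)&(S[...,1]<.5)&(S[...,0]<.6)&(S[...,0]>.33)&(S[...,2]>.036)&(S[...,2]<.046)
X=np.r_[S[m]]
m=(C[...,1]>.31)&(C[...,1]<.5)&(C[...,0]<.6)&(C[...,0]>.33)&(C[...,2]>.036)&(C[...,2]<.046)
print(cv2.minAreaRect(S[...,:2][(S[...,2]>.036)&(S[...,2]<.046)&(S[...,1]>.31)&(S[...,1]<.5)&(S[...,0]<.6)&(S[...,0]>.33)].astype(np.float32)))
print(cv2.minAreaRect(C[m][:,:2].astype(np.float32)))
# bar edges
def ray(f,u,v,z):
    K=f["camera_matrix"];T=f["T"];w=T[:3,:3]@np.array([(u-K[0,2])/K[0,0],-(v-K[1,2])/K[1,1],-1]);o=T[:3,3];return 1000*(o+w*(z-o[2])/w[2])
for n,u,v in [("hl",304,199),("hr",343,194.5)]: print(n,ray(d["top"],u,v,.068))
a=cv2.resize(d["scene"]["frame"][225:335,340:475],None,fx=5,fy=5,interpolation=cv2.INTER_CUBIC)
b=cv2.resize(d["top"]["frame"][150:215,262:362],None,fx=6,fy=6,interpolation=cv2.INTER_CUBIC)[:, :600]
cc=np.zeros((550,800,3),np.uint8)
e=cv2.resize(a,None,fx=.6,fy=.6);cc[:330,:405]=e;b=b[:390,:395*2];b=cv2.resize(b,(395,257));cc[:257,405:]=b
g=cv2.resize(d["scene"]["frame"][180:260,170:280],None,fx=3.5,fy=3.5);cc[258:538,408:793]=g
cv2.imwrite("pics/crop2.png",cc)
```

```text
133 [(212, 583, 484, -1), (214, 577, 484, 0), (216, 569, 482, 6), (218, 563, 480, 11), (220, 557, 481, 7), (222, 550, 480, 10), (224, 544, 481, 6), (226, 538, 480, 9), (228, 531, 480, 9), (230, 525, 480, 8), (232, 519, 481, 6), (234, 512, 480, 10), (236, 506, 479, 11), (238, 500, 479, 11), (240, 494, 480, 6), (242, 487, 480, 8), (244, 481, 478, 12), (246, 470, 452, 105), (248, 464, 451, 107), (250, 458, 450, 110), (252, 456, 477, 14), (254, 450, 477, 14), (256, 444, 478, 10), (258, 437, 478, 10), (260, 431, 477, 13), (262, 425, 477, 12), (264, 419, 477, 10), (266, 413, 476, 14), (268, 406, 479, 4), (270, 400, 476, 13), (272, 394, 479, 4), (274, 388, 468, 41), (276, 382, 478, 4), (278, 375, 479, 1), (280, 369, 479, 0)]
152 [(212, 583, 425, -3), (214, 576, 423, 2), (216, 569, 423, 1), (218, 562, 421, 10), (220, 557, 423, 3), (222, 550, 423, 1), (224, 544, 423, 2), (226, 538, 422, 3), (230, 525, 422, 4), (232, 518, 422, 4), (234, 513, 423, 0), (236, 506, 420, 9), (238, 499, 418, 18), (240, 492, 417, 20), (242, 486, 417, 21), (244, 480, 418, 17), (246, 469, 396, 108), (248, 463, 395, 110
[... 1340 characters left out ...]
37), (240, 490, 333, 40), (242, 484, 333, 38), (244, 478, 335, 31), (246, 472, 334, 36), (248, 466, 333, 36), (250, 460, 333, 37), (252, 454, 334, 34), (254, 447, 333, 38), (256, 441, 333, 39), (258, 435, 333, 39), (260, 429, 334, 33), (262, 423, 334, 33), (264, 417, 332, 41), (266, 411, 332, 39), (268, 405, 332, 40), (270, 399, 334, 31), (272, 393, 331, 42), (274, 386, 339, 1), (276, 380, 338, 6), (278, 374, 340, -3), (280, 368, 339, 2)]
((0.4782682955265045, 0.41370323300361633), (0.18337135016918182, 0.15034908056259155), 1.2503465414047241)
((0.4497886896133423, 0.41680529713630676), (0.23391038179397583, 0.1683577001094818), 0.9639718532562256)
hl [610. -53.  68.]
hr [ 623. -173.   68.]
```

View pics/crop2.png

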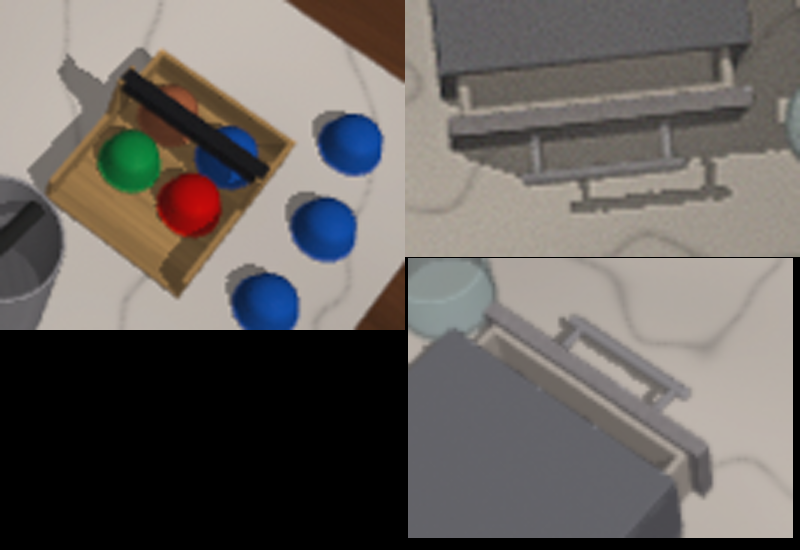

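The open lip faces away from the robot (+x), the tray centre is near (0.475, 0.407), and the drawer starts slightly open. The handle bar runs from about (292.4,195.6) to (332.9,191.3) in top, and from (215.7,198.3) to (250,218.9) in scene.

```bash
cat >> h.py <<'E'
def ray(f,u,v,z):
    K=f["camera_matrix"];T=f["T"];w=T[:3,:3]@np.array([(u-K[0,2])/K[0,0],-(v-K[1,2])/K[1,1],-1]);o=T[:3,3];return 1000*(o+w*(z-o[2])/w[2])
E
python3 - <<'E'
from h import *
np.set_printoptions(precision=1,suppress=True)
d=pickle.load(open("f0.pkl","rb"))
t,s=d["top"],d["scene"]
print(ray(t,292.4,195.6,.065),ray(t,332.9,191.3,.065)); print(ray(s,215.7,198.3,.065),ray(s,250,218.9,.065))
# grey unit top mask by pixel, corner at z=.1
P=cloud(t)
for f in(t,s):
    P=cloud(f); b=f["frame"].astype(int)
    m=((P[...,2]>.085)&(P[...,2]<.115)&(P[...,1]>-.3)&(P[...,1]<.2)&(P[...,0]>.6)).astype(np.uint8)
    m=cv2.morphologyEx(m,cv2.MORPH_OPEN,np.ones((5,5)))
    c=max(cv2.findContours(m,0,2)[0],key=cv2.contourArea)
    q=cv2.approxPolyDP(cv2.convexHull(c),6,True)[:,0]; X=np.array([ray(f,u,v,.1) for u,v in q]); print(q.tolist(),X)
# capsules tops in tray
for z0,z1 in((.03,.05),):
  P=cloud(s);m=(P[...,1]>.345)&(P[...,1]<.465)&(P[...,0]>.395)&(P[...,0]<.6)&(P[...,2]>.02)&(P[...,2]<.06)
  hsv=cv2.cvtColor(s["frame"],cv2.COLOR_BGR2HSV);h=hsv[...,0]
  for n,k in(("blue",(h>100)&(h<125)),("green",(h>45)&(h<85)),("red",((h<5)|(h>174))),("cu",(h>5)&(h<13))):
    k=k&m&(hsv[...,1]>120);print(n,k.sum(),np.median(P[k],0)*1000,np.percentile(P[k],97,0)*1000)
E
```

```text
[621.6 -18.4  65. ] [ 633.8 -142.6   65. ]
[ 643.4 -134.4   65. ] [625.3  -8.7  65. ]
[[339, 78], [349, 160], [273, 168], [262, 85]] [[ 979.7 -165.   100. ]
 [ 723.1 -188.9  100. ]
 [ 700.5   40.2  100. ]
 [ 958.9   71.4  100. ]]
[[185, 202], [244, 246], [177, 316], [119, 264]] [[ 724.7 -171.4  100. ]
 [ 711.1   55.2  100. ]
 [ 966.6   69.8  100. ]
 [ 975.9 -154.8  100. ]]
blue 98 [421.8 446.4  34.7] [452.1 462.4  43.4]
green 244 [497.4 382.3  36.2] [515.5 402.7  42.8]
red 229 [496.4 446.9  36.2] [513.4 463.7  43.5]
cu 101 [422.9 381.7  34.6] [453.3 399.6  42.2]
```

Request:
carry_out(
  deltas=[
    [0, 0, 0, -0.143, -0.4],
    [0, 0, 0, -0.143, -0.4],
    [0, 0, 0, -0.143, -0.4],
    [0, 0, 0, -0.143, -0.4],
    [0, 0, 0, -0.143, -0.4],
    [0, 0, 0, -0.143, -0.4],
    [0, 0, 0, -0.143, -0.4],
    [0, 0, 0, -0.143, -0.4],
    [0, 0, 0, -0.143, -0.4],
  ],
  newtons=30,
)

```text
time: 1.0
position: [0.2044, -0.5103, 0.2321]
tool_rot: [-180.0, -0.1, 95.9]
ft_force: [-0.3, -0.9, -0.3]
gripper_width: 0.0292
grip_force: 0.0
```

Request:
carry_out(
  deltas=[
    [2.5, 3.0, 0, 0, -0.4],
    [2.5, 3.0, 0, 0, -0.4],
    [2.5, 3.0, 0, 0, -0.4],
    [2.5, 3.0, 0, 0, -0.4],
    [2.5, 3.0, 0, 0, -0.4],
    [2.5, 3.0, 0, 0, -0.4],
    [2.5, 3.0, 0, 0, -0.4],
    [2.5, 3.0, 0, 0, -0.4],
    [2.5, 3.0, 0, 0, -0.4],
    [2.5, 3.0, 0, 0, -0.4],
  ],
)

```text
time: 2.0
position: [0.4796, -0.2313, 0.2324]
tool_rot: [-180.0, -0.0, 95.6]
ft_force: [0.1, -0.9, -0.5]
gripper_width: 0.0276
grip_force: 0.0
```

Request:
carry_out(
  deltas=[
    [2.5, 3.0, 0, 0, -0.4],
    [2.5, 3.0, 0, 0, -0.4],
    [2.5, 3.0, 0.5, 0, -0.4],
    [2.5, 3.0, 0.5, 0, -0.4],
    [2.5, 3.0, 1.0, 0, -0.4],
    [1.5, 1.5, 1.5, 0, -0.4],
    [0, 0, 1.5, 0, -0.4],
    [0, 0, 1, 0, -0.4],
    [0, 0, 0, 0, -0.4],
    [0, 0, 0, 0, -0.4],
  ],
)

```text
time: 3.0
position: [0.6293, -0.0779, 0.1728]
tool_rot: [-180.0, -0.0, 95.5]
ft_force: [-0.4, -0.0, 0.2]
gripper_width: 0.0278
grip_force: 0.0
```

```bash
cat >> h.py <<'E'
from scipy.spatial.transform import Rotation as Ro
def toolcloud(f,st):
    z=f["range_z"];K=f["camera_matrix"];v,u=np.mgrid[:420,:560]
    a=(u-K[0,2])/K[0,0];b=(v-K[1,2])/K[1,1];th=np.hypot(a,b)+1e-9
    zz=np.where((z>0)&(th<1.4),z,np.nan);t=np.tan(th)/th
    p=np.stack([a*t*zz,-b*t*zz,-zz,np.ones_like(zz)],-1)@f["tool_from_camera"].T
    R=Ro.from_euler('xyz',st["tool_rot"],degrees=True).as_matrix()
    return p[...,:3]@R.T+st["position"]
def look(name):
    from rig import r
    st=r.get_state();f=r.grab_frame("wrist");cv2.imwrite(f"pics/{name}.png",f["frame"]);pickle.dump((st,f),open(name+".pkl","wb"))
    return st,f,toolcloud(f,st)
E
python3 - <<'E'
from h import *
st,f,W=look("w1");print(st["position"],st["tool_rot"],st["joint_pos"].round(),st["gripper_width"])
m=(abs(W[...,2]-.065)<.012)&(abs(W[...,0]-.63)<.03)&(abs(W[...,1]+.076)<.09)
print(m.sum(),W[m].mean(0) if m.any() else 0)
if m.any(): print(cv2.minAreaRect(W[m][:,:2].astype(np.float32)*1000))
E
```

```text
[ 0.62926624 -0.07792771  0.17280222] [-1.79984508e+02 -2.98865276e-03  9.55126554e+01] [-17.  26.  80.  -0.  74. -23.] 0.027816977050547014
2611 [ 0.63489823 -0.06540881  0.06512625]
((642.5479736328125, -64.2785415649414), (40.19731903076172, 154.3414764404297), 3.8443148136138916)
```

View pics/w1.png

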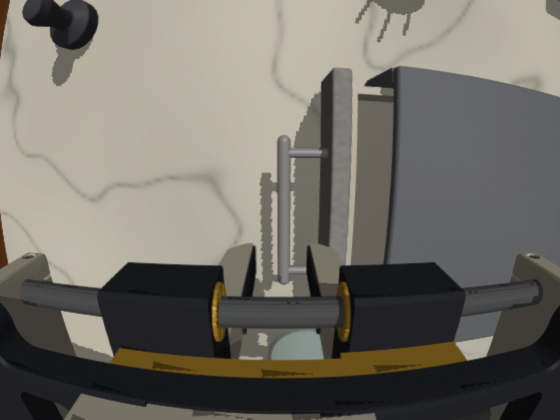

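Run:
```python
from h import *
st,f=pickle.load(open("w1.pkl","rb"));W=toolcloud(f,st)
np.set_printoptions(precision=4,suppress=True)
for v in(138,141,145,165,190,215,240,260,275,280): print(v,W[v,283])
m=np.zeros((420,560),bool);m[140:278,279:289]=1;m&=abs(W[...,2]-.064)<.01
a=W[m];print(len(a),a.mean(0),np.linalg.svd(a[:,:2]-a[:,:2].mean(0),full_matrices=False)[2][0])
m=np.zeros((420,560),bool);m[85:240,333:348]=1;a=W[m];a=a[abs(a[:,2]-.089)<.008];print('panel',len(a),a.mean(0),np.linalg.svd(a[:,:2]-a[:,:2].mean(0),full_matrices=False)[2][0])
for v in(150,200,250):print('edge',[W[v,u] for u in(405,420)])
```

```text
138 [ 0.6239 -0.0154  0.0653]
141 [ 0.6241 -0.0178  0.0653]
145 [ 0.6244 -0.0209  0.0665]
165 [ 0.626  -0.0369  0.0658]
190 [ 0.6279 -0.057   0.066 ]
215 [ 0.6299 -0.0777  0.0667]
240 [ 0.6321 -0.0996  0.066 ]
260 [ 0.6339 -0.1175  0.0667]
275 [ 0.6353 -0.1321  0.0659]
280 [ 0.6358 -0.1368  0.0664]
1369 [ 0.63   -0.0735  0.0659] [ 0.0981 -0.9952]
panel 2303 [ 0.6676 -0.0281  0.0865] [ 0.1231 -0.9924]
edge [array([ 0.7123, -0.0121,  0.0984]), array([ 0.724 , -0.0103,  0.0993])]
edge [array([ 0.7185, -0.0489,  0.0985]), array([ 0.7313, -0.0477,  0.0979])]
edge [array([ 0.7264, -0.0879,  0.0995]), array([ 0.7402, -0.0875,  0.0983])]
```

Request:
carry_out(
  deltas=[
    [0, 0, 2.5, 0, -0.4],
    [0, 0, 2.5, 0, -0.4],
    [0, 0, 2.5, 0, -0.4],
    [0, 0, 2.0, 0, -0.4],
    [0, 0, 1.5, 0, -0.4],
    [0, 0, 0.5, 0, -0.4],
    [0, 0, 0, 0, -1],
    [0, 0, 0, 0, -1],
    [0, 0, 0, 0, -1],
    [0, 0, 0, 0, -1],
  ],
  newtons=25,
)

```text
time: 4.05
position: [0.6305, -0.0777, 0.059]
tool_rot: [179.9, 0.1, 95.6]
ft_force: [0.9, -0.5, 2.1]
gripper_width: 0.0103
grip_force: 25.0
```

Request:
carry_out(
  deltas=[
    [0, -0.5, 0, 0, -1],
    [0, -1.5, 0, 0, -1],
    [0, -2, 0, 0, -1],
    [0, -2, 0, 0, -1],
    [0, -2, 0, 0, -1],
    [0, -2, 0, 0, -1],
    [0, -2, 0, 0, -1],
    [0, -2, 0, 0, -1],
    [0, -1.5, 0, 0, -1],
    [0, -0.5, 0, 0, -1],
  ],
)

```text
time: 5.05
position: [0.4697, -0.0934, 0.059]
tool_rot: [179.9, 0.1, 95.5]
ft_force: [1.5, -0.0, 4.2]
gripper_width: 0.01
grip_force: 25.0
```

Request:
carry_out(
  deltas=[
    [0, -0.3, 0, 0, -1],
    [0, -0.2, 0, 0, -1],
    [0, 0, 0, 0, -1],
    [0, 0, 0, 0, -1],
  ],
)

```text
time: 5.45
position: [0.4656, -0.0937, 0.0589]
tool_rot: [179.9, 0.1, 95.6]
ft_force: [-0.3, -0.3, 8.3]
gripper_width: 0.0099
grip_force: 25.0
```

Request:
carry_out(
  deltas=[
    [0, -0.2, 0, 0, -1],
    [0, -0.2, 0, 0, -1],
    [0, -0.2, 0, 0, -1],
    [0, 0, 0, 0, -1],
  ],
)

```text
time: 5.85
position: [0.4645, -0.094, 0.059]
tool_rot: [179.3, 0.1, 95.4]
ft_force: [16.7, 7.3, -6.3]
gripper_width: 0.0099
grip_force: 25.0
```

Request:
carry_out(
  deltas=[
    [0, 0.3, 0, 0, -0.4],
    [0, 0.2, 0, 0, -0.4],
    [0, 0, 0, 0, -0.4],
    [0, 0, -2, 0, -0.4],
    [0, 0, -4, 0, 0],
    [0, 0, -4, 0.066, 0],
    [0, 0, -4, 0, 0],
    [2, 0, -3, 0, 0],
    [4, 0.2, -2, 0, 0],
    [4, 0.2, 0, 0, 0],
  ],
)

```text
time: 6.85
position: [0.4662, 0.0067, 0.2507]
tool_rot: [179.7, 0.1, 91.6]
ft_force: [0.3, 1.2, -0.5]
gripper_width: 0.0466
grip_force: 0.0
```

Request:
carry_out(
  deltas=[
    [4, 0.2, 0, 0, 0],
    [4, 0.2, 0, 0, 0],
    [4, 0.2, 0, 0, 0],
    [4, 0.2, 0, 0, 0],
    [4, 0.2, 0, 0, 0],
    [4, 0.2, 0, 0, 0],
    [4, 0.1, 0, 0, 0],
    [3, 0.1, 0, 0, 0],
    [1, 0, 0, 0, 0],
    [0, 0, 0, 0, 0],
  ],
)

```text
time: 7.85
position: [0.4685, 0.3274, 0.247]
tool_rot: [-179.9, 0.1, 91.9]
ft_force: [0.6, -0.3, 0.2]
gripper_width: 0.0464
grip_force: 0.0
```

Run:
```python
from h import *
st,f,W=look("w2");print(st["position"],st["tool_rot"],st["joint_pos"].round(),st["gripper_width"])
m=(abs(W[...,2]-.11)<.015)&(abs(W[...,0]-.467)<.03)&(abs(W[...,1]-.408)<.09)&(f["frame"].max(2)<60)
a=W[m];print(m.sum(),a.mean(0),cv2.minAreaRect(a[:,:2].astype(np.float32)*1000))
from rig import r
g=r.grab_frame("top");cv2.imwrite("pics/t2.png",g["frame"]);pickle.dump(g,open("t2.pkl","wb"))
b=np.zeros((420,800,3),np.uint8);b[:,:400]=f["frame"][:,80:480];b[:,400:]=cv2.resize(g["frame"][20:320,85:375],(400,420));cv2.imwrite("pics/c2.png",b)
```

```text
[0.46853311 0.32735907 0.24702055] [-1.79925465e+02  5.28398269e-02  9.18949665e+01] [24. 17. 84. -0. 80. 22.] 0.046364924526749784
2821 [0.46772193 0.41066787 0.10892373] ((467.8059997558594, 411.1416320800781), (18.4097957611084, 148.11111450195312), 1.443355679512024)
```

View pics/c2.png

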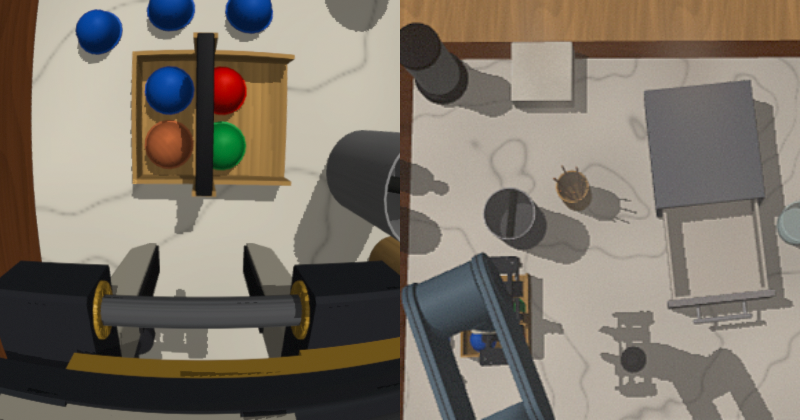

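Request:
carry_out(
  deltas=[
    [2, 0, 0, 0, 0],
    [3, 0.1, 0, 0, 0],
    [3, 0.1, 0, 0, 0],
    [0.3, 0, 2, 0, 0],
    [0, 0, 3, 0, 0],
    [0, 0, 3, 0, 0],
    [0, 0, 3, 0, 0],
    [0, 0, 2.5, 0, 0],
    [0, 0, 1.5, 0, 0],
    [0, 0, 0.2, 0, 0],
  ],
)

```text
time: 8.95
position: [0.4679, 0.4072, 0.0934]
tool_rot: [-179.8, 0.2, 91.7]
ft_force: [-0.5, -0.9, -0.5]
gripper_width: 0.0466
grip_force: 0.0
```

Request:
carry_out(
  deltas=[
    [0, 0, 0, 0, 0],
    [0, 0, 0, 0, -1],
    [0, 0, 0, 0, -1],
    [0, 0, 0, 0, -1],
    [0, 0, 0, 0, -1],
    [0, 0, 0, 0, -1],
  ],
  newtons=45,
)

```text
time: 9.55
position: [0.4688, 0.4101, 0.0962]
tool_rot: [180.0, -0.0, 91.8]
ft_force: [0.2, -0.9, 2.1]
gripper_width: 0.0156
grip_force: 45.0
```

Request:
carry_out(
  deltas=[
    [0, 0, -0.3, 0, -1],
    [0, 0, -0.7, 0, -1],
    [0, 0, -1.5, 0, -1],
    [0, 0, -2, 0, -1],
    [0, 0, -2, 0, -1],
    [0, 0, -2, 0, -1],
    [0, 0, -1.5, 0, -1],
    [0, 0, -0.7, 0, -1],
    [0, 0, -0.3, 0, -1],
    [0, 0, 0, 0, -1],
  ],
)

```text
time: 10.55
position: [0.4685, 0.4098, 0.2054]
tool_rot: [-180.0, 0.0, 91.8]
ft_force: [0.2, 0.6, -3.3]
gripper_width: 0.0158
grip_force: 45.0
```

Request:
carry_out(
  deltas=[
    [0, 0, -1, 0, -1],
    [-0.5, 0, -1, 0, -1],
    [-1, 0, -1, 0, -1],
    [-1.5, 0, -0.5, 0, -1],
    [-2, 0, 0, 0, -1],
    [-2.5, 0, 0, 0, -1],
    [-2.5, 0, 0, 0, -1],
    [-2.5, 0, 0, 0, -1],
    [-2.5, 0, 0, 0, -1],
    [-2.5, 0, 0, 0, -1],
  ],
)

```text
time: 11.55
position: [0.4738, 0.2328, 0.2412]
tool_rot: [180.0, 0.0, 91.7]
ft_force: [0.9, -0.3, -4.1]
gripper_width: 0.0157
grip_force: 45.0
```

Request:
carry_out(
  deltas=[
    [-2.5, 0, 0, 0.02, -1],
    [-2.5, 0, 0, 0.04, -1],
    [-2, 0, 0, 0.06, -1],
    [-1.5, 0, 0, 0.08, -1],
    [-1, 0, 0, 0.1, -1],
    [-0.5, 0, 0, 0.1, -1],
    [0, 0, 0, 0.1, -1],
    [0, 0, 0, 0.1, -1],
    [0, 0, 0, 0.1, -1],
    [0, 0, 0, 0.1, -1],
  ],
)

```text
time: 12.55
position: [0.4698, 0.1342, 0.2412]
tool_rot: [180.0, -0.0, 45.7]
ft_force: [0.1, 0.3, -3.7]
gripper_width: 0.0157
grip_force: 45.0
```

Request:
carry_out(
  deltas=[
    [0, 0, 0, 0.1, -1],
    [0, 0, 0, 0.1, -1],
    [0, 0, 0, 0.1, -1],
    [0, 0, 0, 0.1, -1],
    [0, 0, 0, 0.1, -1],
    [0, 0, 0, 0.1, -1],
    [0, 0, 0, 0.1, -1],
    [0, 0, 0, 0.1, -1],
    [0, 0, 0, 0.1, -1],
    [0, 0, 0, 0.1, -1],
  ],
)

```text
time: 13.55
position: [0.4697, 0.1343, 0.2411]
tool_rot: [180.0, -0.0, -11.6]
ft_force: [-0.4, 0.3, -3.0]
gripper_width: 0.0159
grip_force: 45.0
```

Request:
carry_out(
  deltas=[
    [0, 0, 0, 0.1, -1],
    [0, 0, 0, 0.1, -1],
    [0, 0, 0, 0.1, -1],
    [0, 0, 0, 0.1, -1],
    [0, 0, 0, 0.1, -1],
    [0, 0, 0, 0.1, -1],
    [0, 0, 0, 0.1, -1],
    [0, 0, 0, 0.06, -1],
    [0, 0, 0, 0.03, -1],
    [0, 0, 0, 0, -1],
  ],
)

```text
time: 14.55
position: [0.4698, 0.1344, 0.2411]
tool_rot: [-180.0, -0.0, -56.7]
ft_force: [-0.0, -0.0, -2.5]
gripper_width: 0.0156
grip_force: 45.0
```

Run:
```python
from rig import r
s=r.get_state();print(s["position"],s["tool_rot"],s["joint_pos"].round(1),s["ft_force"],s["gripper_width"])
```

```text
[0.46978638 0.13444191 0.24109242] [-1.79987116e+02 -2.96550138e-02 -5.66735423e+01] [  2.9   8.1  95.2  -0.   76.6 149.6] [-4.10899585e-02 -1.19647999e-03 -2.50591999e+00] 0.015628205929963664
```

Request:
carry_out(
  deltas=[
    [0.6, -0.2, 0, 0, -1],
    [1.4, -0.5, 0, 0, -1],
    [2, -0.7, 0, 0, -1],
    [2.5, -0.9, 0, 0, -1],
    [2.5, -0.9, 0, 0, -1],
    [2.5, -0.9, 0, 0, -1],
    [2.5, -0.9, 0, 0, -1],
    [2.5, -0.9, 0, 0, -1],
    [2.5, -0.9, 0, 0, -1],
    [2.5, -0.9, 0, 0, -1],
  ],
)

```text
time: 15.55
position: [0.6543, -0.0039, 0.2401]
tool_rot: [180.0, -0.0, -56.6]
ft_force: [0.4, 0.4, -3.6]
gripper_width: 0.016
grip_force: 45.0
```

Request:
carry_out(
  deltas=[
    [2.5, -0.9, 0, 0, -1],
    [2.5, -0.9, 0, 0, -1],
    [2, -0.8, 0, 0, -1],
    [1.7, -0.7, 0, 0, -1],
    [1.3, -0.6, 0, 0.03, -1],
    [0, 0, 0, 0.06, -1],
    [0, 0, 0, 0.1, -1],
    [0, 0, 0, 0.1, -1],
    [0, 0, 0, 0.1, -1],
    [0, 0, 0, 0.06, -1],
  ],
)

```text
time: 16.55
position: [0.7409, -0.0654, 0.2397]
tool_rot: [180.0, -0.0, -82.6]
ft_force: [-0.5, 0.0, -2.9]
gripper_width: 0.0157
grip_force: 45.0
```

Request:
carry_out(
  deltas=[
    [0, 0, 0, 0.027, -1],
    [0, 0, 0, 0, -1],
  ],
)

```text
time: 16.75
position: [0.7406, -0.0648, 0.24]
tool_rot: [180.0, -0.0, -83.9]
ft_force: [-0.2, -1.4, -3.4]
gripper_width: 0.0156
grip_force: 45.0
```

Run:
```python
from h import *
from rig import r
s=r.get_state();print(s["position"],s["tool_rot"],s["joint_pos"].round(1),s["ft_force"],s["gripper_width"])
g=r.grab_frame("scene");pickle.dump(g,open("s3.pkl","wb"));cv2.imwrite("pics/s3.png",cv2.resize(g["frame"][120:330,80:360],None,fx=2.5,fy=2.5))
```

```text
[ 0.74064647 -0.06484545  0.2399924 ] [ 1.79968884e+02 -3.33614066e-03 -8.39450897e+01] [-13.6  35.5  55.1  -0.   89.5 160.4] [-0.22522256 -1.35075187 -3.40495985] 0.015632775514668257
```

View pics/s3.png

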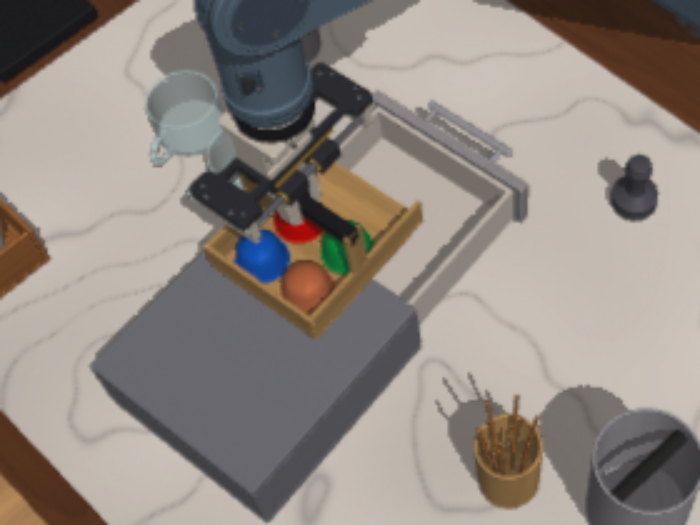

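The tray is above the unit with all four capsules in it, lip towards the drawer, and the drawer is fully open. I'll set it on the unit's top with the nose overhanging, then re-grip a side wall so the tray can pivot.

Request:
carry_out(
  deltas=[
    [0, 0, 1, 0, -1],
    [0, 0, 1.5, 0, -1],
    [0, 0, 1, 0, -1],
    [0, 0, 0.5, 0, -1],
    [0, 0, 0.3, 0, -1],
    [0, 0, 0.2, 0, -1],
    [0, 0, 0, 0, -1],
    [0, 0, 0, 0, -1],
  ],
)

```text
time: 17.6
position: [0.7407, -0.0639, 0.1962]
tool_rot: [-179.9, -0.0, -83.9]
ft_force: [0.4, -0.1, -2.0]
gripper_width: 0.0157
grip_force: 45.0
```

Run:
```python
from rig import r
s=r.get_state();print(s["position"],s["tool_rot"],s["ft_force"],s["gripper_width"])
```

```text
[ 0.74073342 -0.06389078  0.19622042] [-1.79932583e+02 -2.08052293e-02 -8.39472715e+01] [ 0.42422323 -0.11990228 -2.04083315] 0.015663828560371015
```

Request:
carry_out(
  deltas=[
    [0, 0, 0.1, 0, -1],
    [0, 0, 0, 0, -0.3],
    [0, 0, 0, 0, 0],
    [0, 0, 0, 0, 0],
    [0, 0, -1, 0, 0],
    [0, 0, -3, 0, 0],
    [0, 0, -4, 0, 0],
    [0, 0, -3, 0, 0],
    [0, 0, -1, 0, 0],
  ],
)

```text
time: 18.5
position: [0.7416, -0.0641, 0.3203]
tool_rot: [-179.6, -0.2, -83.9]
ft_force: [0.4, -0.4, 0.1]
gripper_width: 0.0465
grip_force: 0.0
```

Request:
carry_out(
  deltas=[
    [0, 0, 0, -0.142, -0.6],
    [0, 0, 0, -0.142, -0.6],
    [0, 0, 0, -0.142, -0.6],
    [0, 0, 0, -0.142, -0.6],
    [0, 0, 0, -0.142, -0.6],
    [0, 0, 0, -0.142, -0.6],
    [0, 0, 0, -0.142, -0.6],
    [0, 0, 0, -0.142, -0.6],
    [0, 0, 0, -0.142, -0.6],
    [0, 0, 0, -0.142, -0.6],
  ],
)

```text
time: 19.5
position: [0.7401, -0.0638, 0.3133]
tool_rot: [-180.0, 0.1, -2.3]
ft_force: [-0.6, 0.0, -0.0]
gripper_width: 0.0187
grip_force: 0.0
```

Request:
carry_out(
  deltas=[
    [0, 0, 0, -0.142, -0.6],
    [0, -1, 0, 0, -0.6],
    [0, -2, 0, 0, -0.6],
    [0, -2, 0, 0, -0.6],
    [0, -1, 0, 0, -0.6],
    [0, 0, 0, 0, -0.6],
  ],
)

```text
time: 20.1
position: [0.7343, -0.0009, 0.3151]
tool_rot: [-180.0, -0.0, 5.7]
ft_force: [-0.0, -0.1, 0.6]
gripper_width: 0.0184
grip_force: 0.0
```

Run:
```python
from h import *
st,f,W=look("w4");print(st["position"],st["tool_rot"],st["joint_pos"].round(),st["gripper_width"])
```

```text
[ 0.73431782 -0.00090176  0.3150945 ] [-1.79980685e+02 -2.61619112e-02  5.69347040e+00] [-9. 34. 48.  0. 98. 76.] 0.01835187076666721
```

View pics/w4.png

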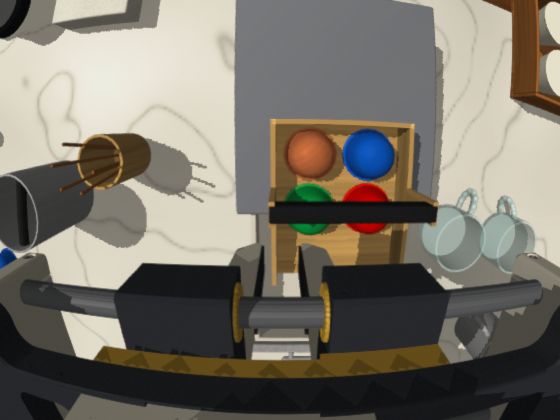

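The tray sits stably on the unit. Its left wall is at column ~274 (rows 120–280), the rear wall at row ~122, and copper at (310,153).

Run:
```python
from h import *
np.set_printoptions(precision=1,suppress=True)
st,f=pickle.load(open("w4.pkl","rb"));W=toolcloud(f,st)
E=np.array([.7106,-.0681]);c,s=np.cos(np.radians(5.65)),np.sin(np.radians(5.65))
U=np.stack([(W[...,0]-E[0])*c+(W[...,1]-E[1])*s,-(W[...,0]-E[0])*s+(W[...,1]-E[1])*c,W[...,2]],-1)*1000
m=(abs(U[...,2]-142)<5)&(U[...,0]>20)&(U[...,0]<120)&(U[...,1]>60)&(U[...,1]<90);m[:115]=0
a=U[m];print("Lwall",len(a),a.mean(0),np.percentile(a,[5,50,95],axis=0))
m=(abs(U[...,2]-142)<5)&(U[...,0]>90)&(U[...,0]<125)&(abs(U[...,1])<60)
a=U[m];print("Rear",len(a),np.percentile(a,[5,50,95],axis=0))
for x in (25,40,55,70,85,95):
    k=(abs(U[...,0]-x)<4)&(abs(U[...,2]-142)<6)&(U[...,1]>62)&(U[...,1]<85);print(x,k.sum(),np.median(U[k],0))
p=st["position"];print("tcp",(p[0]-E[0])*c+(p[1]-E[1])*s,-(p[0]-E[0])*s+(p[1]-E[1])*c)
# copper profile
for y in range(0,64,4):
    k=(abs(U[...,0]-76)<3)&(abs(U[...,1]-y)<2);print(y,np.median(U[k][:,2]).round(),end=' ')
k=(abs(U[...,1]-33)<3)
print()
for x in range(35,110,5):
    q=k&(abs(U[...,0]-x)<2.5);print(x,np.median(U[q][:,2]).round(),end=' ')
```

```text
Lwall 388 [ 77.8  72.2 141. ] [[ 42.1  63.8 139.6]
 [ 77.8  72.8 141. ]
 [107.8  75.8 142.4]]
Rear 544 [[104.9 -53.3 139.7]
 [107.    3.8 141.1]
 [109.1  55.9 142.3]]
25 3 [ 27.5  70.9 139.3]
40 20 [ 41.6  73.9 141.1]
55 40 [ 55.   73.8 140.9]
70 39 [ 69.8  73.8 141.1]
85 32 [ 85.3  73.2 140.9]
95 32 [ 95.3  73.2 141. ]
tcp 0.03021835207435073 0.06453672544357215
0 103.0 4 106.0 8 129.0 12 131.0 16 137.0 20 138.0 24 140.0 28 140.0 32 140.0 36 140.0 40 140.0 44 139.0 48 138.0 52 135.0 56 129.0 60 108.0 
35 206.0 40 194.0 45 427.0 50 419.0 55 409.0 60 408.0 65 402.0 70 140.0 75 140.0 80 140.0 85 139.0 90 136.0 95 130.0 100 106.0 105 141.0
```

Request:
carry_out(
  deltas=[
    [1, -0.2, 0, 0, -0.68],
    [2, -0.4, 0, 0, -0.68],
    [2, -0.3, 0, 0, -0.68],
    [0.7, 0, 1, 0, -0.68],
    [0, 0, 3, 0, -0.68],
    [0, 0, 4, 0, -0.68],
    [0, 0, 3, 0, -0.68],
    [0, 0, 1, 0, -0.68],
    [0, 0, 0, 0, -0.68],
    [0, 0, 0, 0, -0.68],
  ],
)

```text
time: 21.15
position: [0.7911, 0.0099, 0.1964]
tool_rot: [180.0, -0.1, 5.5]
ft_force: [-0.4, 0.5, 0.9]
gripper_width: 0.0147
grip_force: 0.0
```

```bash
cat >> h.py <<'E'
E=np.array([.7106,-.0681]);_c,_s=np.cos(np.radians(5.65)),np.sin(np.radians(5.65))
def unit(W):
    return np.stack([(W[...,0]-E[0])*_c+(W[...,1]-E[1])*_s,-(W[...,0]-E[0])*_s+(W[...,1]-E[1])*_c,W[...,2]],-1)*1000
def tcp():
    from rig import r
    s=r.get_state();print("unit",unit(s["position"]).round(1),s["tool_rot"].round(1),s["ft_force"].round(1),s["gripper_width"],s["grip_force"],s["time"])
E
python3 - <<'E'
from h import *
tcp()
st,f,W=look("w5");U=unit(W)
for x in (95,100,104):
    k=(abs(U[...,0]-x)<4)&(abs(U[...,2]-142)<4)&(U[...,1]>65)&(U[...,1]<82);print(x,k.sum(),np.median(U[k],0))
tcp()
E
```

```text
unit [ 87.8  69.7 196.4] [ 1.8e+02 -1.0e-01  5.5e+00] [-0.4  0.5  0.9] 0.014704977840632563 0.0 21.15
95 96 [ 95.00811428  73.34637786 141.07191468]
100 91 [100.03896873  73.02805511 141.14243419]
104 140 [105.11075971  71.98252731 141.08955782]
unit [ 88.2  69.7 197.3] [179.9  -0.2   5.5] [0.6 0.5 0.6] 0.014979463604335674 0.0 21.2
```

Request:
carry_out(
  deltas=[
    [0, -0.35, 0, 0, -0.68],
    [0, 0, 1.5, 0, -0.68],
    [0, 0, 1.5, 0, -0.68],
    [0, 0, 1, 0, -0.68],
    [0, 0, 0.6, 0, -0.68],
    [0, 0, 0.5, 0, -0.68],
    [0, 0, 0.5, 0, -0.68],
    [0, 0, 0, 0, -0.68],
  ],
)

```text
time: 22.0
position: [0.7903, 0.0141, 0.1386]
tool_rot: [-180.0, -0.0, 5.6]
ft_force: [0.2, 0.9, 0.3]
gripper_width: 0.0149
grip_force: 0.1
```

Run:
```python
from h import *
tcp()
```

```text
unit [ 87.4  74.  138.6] [-180.    -0.     5.6] [0.2 0.9 0.3] 0.014865663410944644 0.06060666994017083 22.0
```

Request:
carry_out(
  deltas=[
    [0, 0, 0, 0, -1],
    [0, 0, 0, 0, -1],
    [0, 0, 0, 0, -1],
    [0, 0, 0, 0, -1],
    [-0.1, 0, -0.3, 0, -1],
    [-0.2, 0, -0.4, 0, -1],
    [-0.2, 0, -0.4, 0, -1],
    [-0.2, 0, -0.4, 0, -1],
    [0, 0, 0, 0, -1],
    [0, 0, 0, 0, -1],
  ],
  newtons=12,
)

```text
time: 23.0
position: [0.7831, 0.0133, 0.1539]
tool_rot: [-180.0, -0.0, 5.5]
ft_force: [0.2, 0.0, -1.6]
gripper_width: 0.0051
grip_force: 12.0
```

Run:
```python
from h import *
tcp()
st,f,W=look("w6");U=unit(W)
for y in(-40,0,40):
    k=(abs(U[...,0]-105)<8)&(abs(U[...,1]-y)<8)&(U[...,2]>115)&(U[...,2]<200);print(y,k.sum(),np.percentile(U[k][:,2],[50,95]))
from rig import r
g=r.grab_frame("scene");V=unit(cloud(g))
for y in(-40,0,40):
    k=(V[...,0]>85)&(V[...,0]<120)&(abs(V[...,1]-y)<8)&(V[...,2]>115)&(V[...,2]<200);print(y,k.sum(),np.percentile(V[k],[50,95],axis=0))
```

```text
unit [ 80.1  73.9 153.9] [-180.    -0.     5.5] [ 0.2  0.  -1.6] 0.005123117698665852 11.99799656867981 23.0
-40 729 [144.49863099 159.27103751]
0 960 [145.22162005 159.45405613]
40 1181 [146.20282318 159.48449264]
-40 53 [[102.45618139 -39.93236059 143.01463583]
 [107.94281174 -33.2613727  158.10948901]]
0 48 [[104.17891166   1.05132285 142.61594114]
 [108.05786976   7.14310724 160.83751752]]
40 61 [[103.23918009  40.05347276 142.02624801]
 [107.89606517  47.34287152 160.7249023 ]]
```

Pivoting works: the rear rim reads 160 mm, which means a 10° tilt with no roll. I'll continue the arc.

Request:
carry_out(
  deltas=[
    [-0.3, 0, -0.4, 0, -1],
    [-0.3, 0, -0.5, 0, -1],
    [-0.4, 0, -0.4, 0, -1],
    [-0.4, 0, -0.4, 0, -1],
    [-0.4, 0, -0.4, 0, -1],
    [-0.4, 0, -0.3, 0, -1],
    [-0.4, 0, -0.3, 0, -1],
    [-0.5, 0, -0.3, 0, -1],
    [-0.4, 0, -0.3, 0, -1],
    [0, 0, 0, 0, -1],
  ],
)

```text
time: 24.1
position: [0.7478, 0.0097, 0.1874]
tool_rot: [180.0, -0.0, 5.5]
ft_force: [-1.5, 0.6, -1.9]
gripper_width: 0.0049
grip_force: 12.0
```

Request:
carry_out(
  deltas=[
    [-0.7, 0, -0.4, 0, -1],
    [-0.8, 0, -0.3, 0, -1],
    [0, 0, 0, 0, -1],
    [0, 0, 0, 0, -1],
    [0, 0, 0, 0, -1],
  ],
)

```text
time: 24.6
position: [0.7335, 0.0084, 0.1937]
tool_rot: [-180.0, -0.0, 5.5]
ft_force: [0.6, -0.4, -2.4]
gripper_width: 0.0052
grip_force: 13.3
```

Run:
```python
from h import *
tcp()
from rig import r
g=r.grab_frame("scene");cv2.imwrite("pics/s7.png",cv2.resize(g["frame"][120:330,80:360],None,fx=2.5,fy=2.5))
V=unit(cloud(g))
for y in(-40,0,40):
    k=(V[...,0]>20)&(V[...,0]<120)&(abs(V[...,1]-y)<6)&(V[...,2]>115)&(V[...,2]<220);print(y,k.sum(),V[k][np.argmax(V[k][:,0])])
```

```text
unit [ 30.4  73.9 193.7] [-180.    -0.     5.5] [ 0.6 -0.4 -2.4] 0.005162099090912907 13.25047804042697 24.6
-40 60 [ 74.1605667  -40.19429431 174.97409398]
0 64 [ 74.42424615   3.79601325 178.49649354]
40 59 [ 74.04634592  35.20962768 179.34367208]
```

View pics/s7.png

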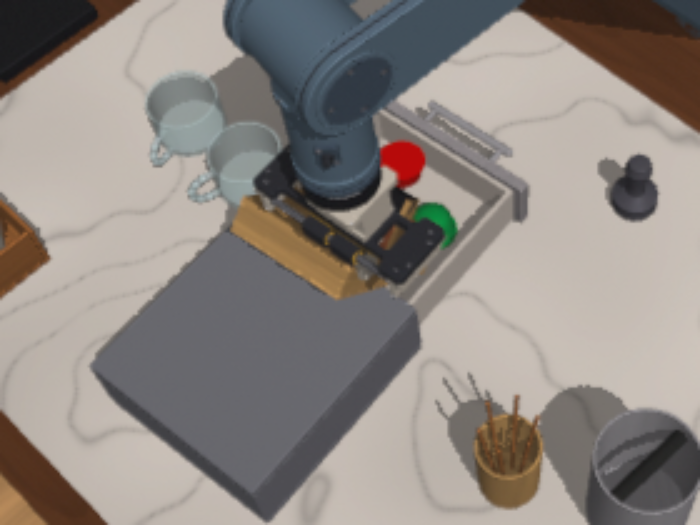

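Red at (403,160) and green at (435,225) are in the drawer. Blue and copper are hidden, so I'll check those numerically from the other cameras.

```bash
cat >> h.py <<'E'
def caps(names=("top","scene","wrist")):
    from rig import r
    for n in names:
        st=r.get_state();f=r.grab_frame(n);V=unit(toolcloud(f,st) if n=="wrist" else cloud(f))
        hsv=cv2.cvtColor(f["frame"],cv2.COLOR_BGR2HSV);h=hsv[...,0]
        m=(hsv[...,1]>120)&(hsv[...,2]>40)&(V[...,0]>-230)&(V[...,0]<130)&(abs(V[...,1])<125)&(V[...,2]>0)&(V[...,2]<230)
        for c,k in(("blue",(h>100)&(h<125)),("green",(h>45)&(h<85)),("red",((h<4)|(h>175))),("cu",(h>5)&(h<12))):
            k=k&m&((hsv[...,1]>150)|(c!="cu"))
            if k.sum()>5:print(n,c,k.sum(),np.median(V[k],0).round(),V[k].min(0).round(),V[k].max(0).round())
E
python3 - <<'E'
from h import *
caps()
E
```

```text
top blue 131 [-114.  -33.   69.] [-131.  -58.   51.] [-97. -11.  84.]
top green 9 [-131.   18.   49.] [-148.   13.   32.] [-119.   32.   58.]
top red 289 [-162.  -43.   58.] [-190.  -71.   24.] [-129.  -14.   67.]
scene green 124 [-125.   49.   53.] [-145.   18.   20.] [-108.   69.   62.]
scene red 237 [-162.  -35.   57.] [-194.  -69.   30.] [-135.   -8.   64.]
```

Request:
carry_out(
  deltas=[
    [-0.5, 0, -0.2, 0, -1],
    [-0.5, 0, -0.2, 0, -1],
    [0, 0, 0, 0, -1],
    [0, 0, 0, 0, -1],
    [0.4, 0, -0.6, 0, -1],
    [0.6, 0, -0.8, 0, -1],
    [0.6, 0, -0.8, 0, -1],
    [0.4, 0, -0.5, 0, -1],
    [0, 0, 0, 0, -1],
    [0, 0, 0, 0, -1],
  ],
)

```text
time: 25.8
position: [0.7433, 0.0093, 0.2244]
tool_rot: [-180.0, 0.0, 5.5]
ft_force: [0.1, 0.2, -2.0]
gripper_width: 0.0048
grip_force: 13.0
```

Run:
```python
from h import *
tcp();caps();tcp()
```

```text
unit [ 40.1  73.8 224.4] [-180.     0.     5.5] [ 0.1  0.2 -2. ] 0.004794786521969729 13.003653232008219 25.8
top blue 143 [-113.  -33.   69.] [-131.  -62.   35.] [-92. -12.  81.]
top green 40 [-137.   27.   57.] [-155.   14.   45.] [-125.   35.   66.]
top red 287 [-162.  -43.   59.] [-190.  -72.   23.] [-129.  -15.   67.]
top cu 8 [-87.   8.  77.] [-101.    5.   74.] [-78.  13.  81.]
scene green 189 [-131.   54.   51.] [-162.   22.   17.] [-108.   69.   62.]
scene red 243 [-162.  -34.   57.] [-193.  -87.   23.] [-56.  68. 225.]
unit [ 39.8  73.8 224.1] [-1.8e+02  1.0e-01  5.5e+00] [ 0.5 -0.  -2.6] 0.005223493182804948 13.034726846963167 25.95
```

Request:
carry_out(
  deltas=[
    [0.7, 0, 0.3, 0, -1],
    [0.7, 0, 0.3, 0, -1],
    [0.7, 0, 0.4, 0, -1],
    [0.7, 0, 0.7, 0, -1],
    [0.8, 0, 0.7, 0, -1],
    [0.7, 0, 0.8, 0, -1],
    [0.3, 0, 0.6, 0, -1],
    [0.3, 0, 0.6, 0, -1],
    [0.2, 0, 0.6, 0, -1],
    [0.1, 0, 0.6, 0, -1],
  ],
)

```text
time: 26.95
position: [0.7954, 0.0143, 0.1684]
tool_rot: [180.0, -0.0, 5.6]
ft_force: [1.2, -0.0, 0.4]
gripper_width: 0.0048
grip_force: 12.0
```

Request:
carry_out(
  deltas=[
    [0.2, 0, 0.6, 0, -1],
    [0.2, 0, 0.6, 0, -1],
    [0.1, 0, 0.6, 0, -1],
    [0.1, 0, 0.6, 0, -1],
    [0.1, 0, 0.4, 0, -1],
    [0, 0, 0, 0, -1],
    [0, 0, 0, 0, -1],
  ],
)

```text
time: 27.65
position: [0.8019, 0.015, 0.1402]
tool_rot: [-180.0, 0.0, 5.5]
ft_force: [-0.0, -0.3, -2.1]
gripper_width: 0.0047
grip_force: 12.0
```

Run:
```python
from h import *
tcp();caps()
from rig import r
g=r.grab_frame("scene");V=unit(cloud(g))
for y in(-40,0,40):
    k=(V[...,0]>20)&(V[...,0]<150)&(abs(V[...,1]-y)<6)&(V[...,2]>115)&(V[...,2]<220);print(y,k.sum(),V[k][np.argmax(V[k][:,0])],V[k][:,2].max())
```

```text
unit [ 99.   73.7 140.2] [-180.     0.     5.5] [-0.  -0.3 -2.1] 0.004695976050840933 12.00071007013321 27.65
top blue 149 [-112.  -34.   67.] [-131.  -62.   28.] [-90. -12.  89.]
top green 107 [-137.   33.   57.] [-161.   14.   25.] [-107.   46.   67.]
top red 286 [-162.  -43.   59.] [-190.  -71.   19.] [-129.  -14.   67.]
top cu 71 [-87.  25.  75.] [-106.    8.   61.] [-73.  37.  87.]
scene blue 214 [-100.  -30.   61.] [-132.  -78.   17.] [-89.  -6.  80.]
scene green 252 [-126.   50.   49.] [-157.   20.   19.] [-104.   71.   63.]
scene red 209 [-157.  -30.   57.] [-192.  -53.   35.] [-132.   -8.   65.]
scene cu 122 [-89.  26.  74.] [-107.    1.   55.] [-72.  44.  81.]
-40 21 [123.62485268 -37.83352334 144.74741212] 147.41029150348206
0 32 [134.53255829  -5.85412578 212.23795989] 219.07202860137053
40 18 [122.8942079   34.75545135 117.30654851] 142.78844270768843
```

Request:
carry_out(
  deltas=[
    [0, 0, 0.2, 0, -1],
    [0, 0, 0.1, 0, -1],
    [0, 0, 0, 0, -0.68],
    [0, 0, 0, 0, -0.68],
    [0, 0, -1, 0, -0.68],
    [0, 0, -3, 0, -0.68],
    [0, 0, -4, 0, -0.68],
    [0, 0, -4, 0, -0.3],
    [0, 0, -3, 0, -0.3],
    [-1, 0, -2, 0, -0.3],
  ],
)

```text
time: 28.85
position: [0.7929, 0.014, 0.3109]
tool_rot: [180.0, -0.2, 5.6]
ft_force: [-0.8, 0.3, -0.3]
gripper_width: 0.0313
grip_force: 0.0
```

Request:
carry_out(
  deltas=[
    [-2.5, 0.5, 0, 0, 0],
    [-2.5, 0.5, 0, 0, 0],
    [-2.5, 0, 0, 0, 0],
    [-2.5, 0, 0, 0, 0],
    [-1, 0, 0, 0, 0],
    [0, 0, 0, 0, 0],
  ],
)

```text
time: 29.45
position: [0.6817, -0.0065, 0.3084]
tool_rot: [-180.0, 0.0, 5.5]
ft_force: [-0.0, 0.0, 0.8]
gripper_width: 0.0462
grip_force: 0.0
```

Run:
```python
from h import *
tcp()
st,f,W=look("w8");U=unit(W)
m=(abs(U[...,2]-208)<12)&(abs(U[...,0]-41)<30)&(abs(U[...,1])<85)&(f["frame"].max(2)<60)
a=U[m];print(m.sum(),a.mean(0),cv2.minAreaRect(a[:,:2].astype(np.float32)))
k=(abs(U[...,0]-121)<12)&(abs(U[...,2]-140)<20)&(abs(U[...,1])<60);print(np.percentile(U[k],[5,50,95],axis=0))
```

```text
unit [-22.7  64.1 308.4] [-180.     0.     5.5] [-0.   0.   0.8] 0.04618367690146415 0.0 29.45
3384 [ 41.26218643   5.3422872  208.94027445] ((41.59895706176758, 1.5505599975585938), (148.0889892578125, 17.19759750366211), 89.0869140625)
[[115.81173623 -53.12617277 121.70478117]
 [116.77248636   2.53346679 140.29088135]
 [121.05303078  54.30655569 141.99821932]]
```

Request:
carry_out(
  deltas=[
    [0, 0, 0, -0.143, 0],
    [0, 0, 0, -0.143, 0],
    [0, 0, 0, -0.143, 0],
    [0, 0, 0, -0.143, 0],
    [0, 0, 0, -0.143, 0],
    [0, 0, 0, -0.143, 0],
    [0, 0, 0, -0.143, 0],
    [0, 0, 0, -0.143, 0],
    [0, 0, 0, -0.143, 0],
    [0, 0, 0, -0.143, 0],
  ],
)

```text
time: 30.5
position: [0.6841, -0.0065, 0.3068]
tool_rot: [-179.9, -0.0, 87.8]
ft_force: [0.9, -0.1, -0.3]
gripper_width: 0.0462
grip_force: 0.0
```

Request:
carry_out(
  deltas=[
    [0, 0, 0, -0.13, 0],
    [-1.2, 1.3, 0, 0, 0],
    [-2, 2, 0, 0, 0],
    [-2, 2, 0, 0, 0],
    [-1, 1.1, 0, 0, 0],
    [0, 0, 0, 0, 0],
    [0, 0, 0, 0, 0],
  ],
)

```text
time: 31.2
position: [0.7527, -0.0626, 0.3064]
tool_rot: [-179.9, -0.0, 94.9]
ft_force: [-0.1, 0.1, 1.2]
gripper_width: 0.0463
grip_force: 0.0
```

Run:
```python
from h import *
tcp()
```

```text
unit [ 42.5   1.3 306.4] [-179.9   -0.    94.9] [-0.1  0.1  1.2] 0.04627300203219108 0.0 31.2
```

Next I descend, grip the bar, lift, and move away.

Request:
carry_out(
  deltas=[
    [0, 0, 2, 0, 0],
    [0, 0, 3, 0, 0],
    [0, 0, 3, 0, 0],
    [0, 0, 2, 0, 0],
    [0, 0, 1, 0, 0],
    [0, 0, 0, 0, 0],
    [0, 0, 0, 0, -1],
    [0, 0, 0, 0, -1],
    [0, 0, 0, 0, -1],
    [0, 0, 0, 0, -1],
  ],
  newtons=45,
)

```text
time: 32.2
position: [0.753, -0.0629, 0.1987]
tool_rot: [179.9, 0.0, 94.9]
ft_force: [1.0, 0.0, 0.1]
gripper_width: 0.019
grip_force: 0.0
```

Request:
carry_out(
  deltas=[
    [0, 0, 0, 0, -1],
    [0, 0, -0.5, 0, -1],
    [0, 0, -1, 0, -1],
    [0, 0, -1.5, 0, -1],
    [0, 0, -1, 0, -1],
    [0, 0, 0, 0, -1],
  ],
)

```text
time: 32.8
position: [0.7536, -0.063, 0.2403]
tool_rot: [179.8, 0.1, 94.9]
ft_force: [0.9, 0.4, -2.3]
gripper_width: 0.0156
grip_force: 45.0
```

Run:
```python
from h import *
tcp()
from rig import r
s=r.get_state();print(s["position"])
P=cloud(pickle.load(open("f0.pkl","rb"))["top"])
for n,u,v in(("tube",166,158),("tamper",255,275),("stir",212,150)):
    w=P[v-25:v+25,u-25:u+25].reshape(-1,3);w=w[w[:,2]>.03];print(n,w.min(0).round(3),w.max(0).round(3))
```

```text
unit [ 43.3   0.8 240.3] [1.798e+02 1.000e-01 9.490e+01] [ 0.9  0.4 -2.3] 0.015612017214818226 44.9709677696228 32.8
[ 0.75363713 -0.06300866  0.24032421]
tube [0.651 0.3   0.03 ] [0.735 0.409 0.156]
tamper [0.361 0.086 0.03 ] [0.397 0.118 0.094]
stir [0.688 0.194 0.03 ] [0.783 0.308 0.163]
```

Request:
carry_out(
  deltas=[
    [0, -1, 0, 0, -1],
    [0, -2, 0, 0, -1],
    [0, -3, 0, 0, -1],
    [0, -3.5, 0, 0, -1],
    [0, -3.5, 0, 0, -1],
    [0, -3.5, 0, 0, -1],
    [0, -3.5, 0, 0, -1],
    [1, -3, 0, 0, -1],
    [2, -2.5, 0, 0, -1],
    [3, -2, 0, 0, -1],
  ],
)

```text
time: 33.8
position: [0.4719, -0.0271, 0.2374]
tool_rot: [-180.0, 0.0, 94.8]
ft_force: [0.7, 1.1, -2.1]
gripper_width: 0.0157
grip_force: 45.0
```

Request:
carry_out(
  deltas=[
    [3.5, 0, 0, 0, -1],
    [3.5, 0.4, 0, 0, -1],
    [3.5, 0.5, 0, 0, -1],
    [3.5, 0.5, 0, 0, -1],
    [3.5, 0.5, 0, 0, -1],
    [3.5, 0.5, 0, 0, -1],
    [3.5, 0.5, 0, 0, -1],
    [3.5, 0.5, 0, 0, -1],
    [3.5, 0.5, 0, 0, -1],
    [3.5, 0.5, 0, 0, -1],
  ],
)

```text
time: 34.8
position: [0.4869, 0.3272, 0.2374]
tool_rot: [-180.0, 0.0, 94.9]
ft_force: [0.7, -0.2, -1.8]
gripper_width: 0.0159
grip_force: 45.0
```

Request:
carry_out(
  deltas=[
    [3, 0.3, 0, 0, -1],
    [2.5, 0.2, 0, 0, -1],
    [1.5, 0, 0, 0, -1],
    [0.5, 0, 0, 0, -1],
    [0, 0, 0, 0, -1],
    [0, 0, 0, 0, -1],
  ],
)

```text
time: 35.4
position: [0.486, 0.3999, 0.2376]
tool_rot: [-180.0, 0.0, 94.9]
ft_force: [-0.6, 0.5, -2.3]
gripper_width: 0.0161
grip_force: 45.0
```

Run:
```python
from rig import r
s=r.get_state();print(s["position"],s["tool_rot"],s["joint_pos"].round(1),s["ft_force"])
```

```text
[0.48595356 0.39993936 0.23763232] [-1.79989697e+02  4.15208700e-02  9.48936622e+01] [29.3 22.9 75.8 -0.  81.4 24.4] [-0.56313316  0.4976567  -2.34843857]
```

Request:
carry_out(
  deltas=[
    [0, 0, 2, 0, -1],
    [0, 0, 3, 0, -1],
    [0, 0, 3, 0, -1],
    [0, 0, 2.5, 0, -1],
    [0, 0, 1.5, 0, -1],
    [0, 0, 1, 0, -1],
    [0, 0, 0.5, 0, -1],
    [0, 0, 0.2, 0, -1],
    [0, 0, 0.1, 0, -1],
    [0, 0, 0, 0, -1],
  ],
)

```text
time: 36.4
position: [0.4863, 0.4012, 0.1005]
tool_rot: [179.9, -0.0, 94.9]
ft_force: [0.6, -0.6, -1.3]
gripper_width: 0.0152
grip_force: 45.0
```

Run:
```python
from rig import r
s=r.get_state();print(s["position"],s["ft_force"])
```

```text
[0.48632524 0.40117995 0.10047573] [ 0.56049355 -0.64525495 -1.31838306]
```

Request:
carry_out(
  deltas=[
    [0, 0, 0.1, 0, -1],
    [0, 0, 0.1, 0, -1],
    [0, 0, 0, 0, -1],
    [0, 0, 0, 0, -0.4],
    [0, 0, 0, 0, 0],
    [0, 0, 0, 0, 0],
    [0, 0, -1, 0, 0],
    [0, 0, -3, 0, 0],
    [0, 0, -4, 0, 0],
    [0, 0, -4, 0, 0],
  ],
)

```text
time: 37.4
position: [0.4856, 0.4008, 0.2193]
tool_rot: [-180.0, 0.0, 94.9]
ft_force: [0.4, 0.2, 0.3]
gripper_width: 0.0462
grip_force: 0.0
```

Request:
carry_out(
  deltas=[
    [0, 0, -3, 0, 0],
    [-3, -2, 0, 0, 0],
    [-4, -3, 0, 0, 0],
    [-4, -3, 0, 0, 0],
    [-4, -3, 0, 0, 0],
    [-3, -1, 0, 0, 0],
    [0, 0, 0, 0, 0],
    [0, 0, 0, 0, 0],
  ],
)

```text
time: 38.2
position: [0.3822, 0.2112, 0.2488]
tool_rot: [179.9, -0.0, 94.8]
ft_force: [0.6, -0.1, -0.0]
gripper_width: 0.0465
grip_force: 0.0
```

Run:
```python
from h import *
from rig import r
caps(("top","scene"))
g=r.grab_frame("scene");t=r.grab_frame("top")
b=np.zeros((420,800,3),np.uint8);b[:300,:400]=cv2.resize(g["frame"],(400,300));b[:300,400:]=cv2.resize(t["frame"],(400,300));cv2.imwrite("pics/end.png",b)
C=cloud(g);k=(C[...,2]>.036)&(C[...,2]<.048)&(C[...,1]>.3)&(C[...,1]<.51)&(C[...,0]<.6)&(C[...,0]>.33)
X=C[k];A=np.c_[X[:,:2],np.ones(len(X))];print("rim z",X[:,2].mean(),np.linalg.lstsq(A,X[:,2],rcond=None)[0])
U=unit(C);k=(abs(U[...,1])<60)&(abs(U[...,2]-89)<5)&(U[...,0]<-150);print("panel x",np.median(U[k][:,0]))
```

```text
top blue 96 [-115.  -30.   67.] [-129.  -59.   37.] [-92. -13.  88.]
top green 134 [-131.   44.   54.] [-156.   21.   16.] [-106.   62.   66.]
top red 282 [-162.  -43.   59.] [-190.  -72.   22.] [-132.  -14.   72.]
top cu 20 [-86.  27.  75.] [-96.  15.  58.] [-73.  39.  84.]
scene blue 239 [-98. -32.  59.] [-130.  -63.   16.] [-84.  -9.  81.]
scene green 252 [-125.   51.   51.] [-160.   21.   19.] [-104.   70.   62.]
scene red 269 [-160.  -36.   57.] [-193.  -89.   20.] [-132.   -7.   64.]
scene cu 176 [-84.  29.  71.] [-107.    2.   42.] [-69.  47.  84.]
rim z 0.040910468633679344 [-0.00052282  0.0026267   0.04011152]
panel x -202.7667583614533
```

View pics/end.png

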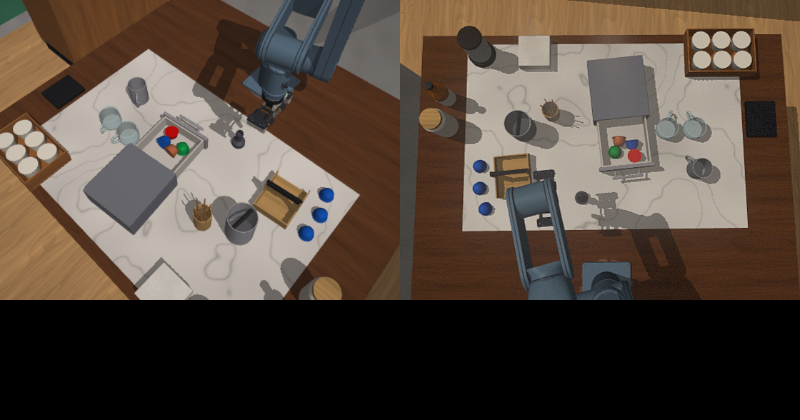

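The final images show all four capsules in the open drawer at (172,145) in the scene half. The tray stands flat at (280,197), its rim level at about 41 mm, and the other objects have not moved. Handing in.

```bash
python3 -c "
from rig import r
print(r.hand_in())"
```

```text
the job is handed in; nothing more can be done
None
```

I handed the job in: the final check showed the drawer fully out with all four capsules in it, the empty tray upright on the marble, and the other things on the counter undisturbed; the hand-in call returned no verdict.

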